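# Fetch a steel coupon from a deep rack pocket with sprung tongs

## Task

Take the sprung tongs out of their stand and squeeze them shut on the flat bar coupon deep in its rack pocket, lift it out with the tongs (never touch it with your own fingers), and stand it upright, fully home, in the rectangular cutout of the specimen tray. Then put the tongs back in their stand, tips down and fully home, and let go. Leave everything else where it is.

Things in the scene. Friction and masses are not known exactly. Their poses are not given: they have to be found in the camera images.
- tongs_grip (a point): Grip point of the sprung steel tongs, midway between their two finger plates (16 mm wide along x, 22 mm tall; 35 mm over their outsides when free, 28 mm when shut on the coupon). The tongs stand tips down: z up, y across from leg to leg (squeeze along y). Their bridge tops out 43 mm above this point. Plates squeezed 2 to 3 mm in all, the tongs stay open and their spring holds them in the grip.
- tongs_tip (a point): Point midway between the lower ends of the tips, fixed to the bridge, same axes, 72 mm below the grip point. Tips 12 mm wide (x); flat gripping faces run 20 mm up from the lower end. Free: 29 mm gap, 40 mm over their outsides; light hold (joints 0.035): 21 and 32 mm. Tips move 2.9 times as far as the finger plates.
- tongs_left (a joint): Angle (rad) by which the +y leg is squeezed inward: 0 free, about 0.09 when shut on the coupon, 0.13 stop. Spring 4.3 N m/rad, which is 4 N at the finger plate at 0.035 and 10 N at 0.09.
- tongs_right (a joint): The same for the -y leg.
- tongs: The tongs as a whole, 70 g: bridge and two legs, pivoted 38 mm above the grip point; origin between the tips' lower ends.
- slot (a point): Centre of the floor of the tongs stand's slot: a grey plastic block 34 x 64 mm, 50 mm tall, fixed; the slot is 17 mm (x) by 46 mm (y) and 44 mm deep, its floor 6 mm above the bench. The tongs stand in it with their y along the slot's y.
- coupon_center (a point): Centre of the flat bar coupon: dark steel, 16 mm (x) by 9 mm (y) by 26 mm tall (z), about 29 g, standing in one of the three rack pockets with its 9 mm thickness along the pocket's long side. The other two pockets hold round pins.
- coupon: The same coupon; origin at the centre of its underside.
- rack_top (a point): Centre of the top face of the white specimen rack, 106 mm (x) by 56 mm (y), 56 mm tall, fixed. Three pockets in a row along x, 32 mm apart, the middle one at this point: each 21 mm (x) by 40 mm (y), 50 mm deep, floor 6 mm above the bench; too narrow for robot fingers.
- recess (a point): Centre of the floor of the rectangular cutout in the middle of the aluminium specimen tray (110 mm x by 70 mm y by 12 mm tall, fixed): 20 mm (x) by 13 mm (y), 6 mm deep, floor 6 mm above the bench. Round cutouts 33 mm away at either side along x; the +x one holds a pin 24 mm tall. The coupon's x goes along the cutout's x, either way round.
- pin_a: Round steel pin, 9 mm across, 24 mm tall, in a rack pocket; leave it. Origin at the underside.
- pin_b: The same, in another rack pocket; leave it.
- pin_c: The same, in a round cutout of the tray; leave it.
- jar_a: Open clear plastic jar, 66 mm across, 75 mm tall; leave it. Origin at the underside.
- jar_b: Another such jar; leave it.
- bottle: White bottle 60 mm across, 150 mm tall; leave it. Origin at the underside.
- post: Upright steel rod of a small clamp stand, fixed: 10 mm across, 220 mm tall, on a round foot 40 mm across and 8 mm high. In the way of the arm; origin at the underside of the foot.
- dish: Small aluminium weighing dish, 40 mm across, 14 mm tall; leave it. Origin at the underside.
- spare: Spare coupon lying flat on the bench, 26 x 16 x 9 mm; leave it.
- brush: Thin brush lying on the bench, about 180 mm long, 7 mm thick; leave it. Origin near its middle.

How it is judged:
On the way, in this order (a step that is already met when the one before it is completed fails the run):
1. the coupon is lifted clear of the rack, gripped in the tongs (height (world z) of coupon_center above 0.075 m and contact force between tongs and coupon above 0.3 N), for 0.2 s.
2. the coupon stands fully home in the rectangular cutout of the tray, let go by the tongs (z of coupon_center in the frame of recess between 0.0105 and 0.0155 m and horizontal distance between coupon_center and recess below 0.005 m and angle between coupon_center's own z axis and vertical below 0.12 rad and angle between the x axis of coupon_center and the x axis of recess, either way round below 0.3 rad and contact force between tongs and coupon below 0.05 N), for 0.2 s.
At the end, for the whole second after the job is handed in: Coupon upright (within 7 deg) on the floor of the rectangular cutout (centre within 5 mm, turned within 17 deg), free of the tongs; tongs in their slot (tip point within 8 mm of its floor, 14 mm of its centre, 11 deg of upright); all at rest (all of step 2 and z of tongs_tip in the frame of slot below 0.008 m and horizontal distance between tongs_tip and slot below 0.014 m and angle between tongs_tip's own z axis and vertical below 0.2 rad and linear speed of coupon below 0.02 m/s and linear speed of tongs below 0.03 m/s); the robot touches nothing.
It fails at once if the robot's fingers or arm touch the coupon (contact force between any of the fingers, the arm and coupon above 0.1 N).
It fails at once if a pin, jar, bottle, spare coupon, dish or brush is moved by more than 30 mm (distance of any of pin_a, pin_b, pin_c, jar_a, jar_b, bottle, spare, brush, dish from where it was at the start of the episode above 0.03 m).
It also fails if it takes over 69 s, if anything falls off the work surface, if the arm or the gripper's body presses on something with over 40 N, if the wrist force passes 120 N, or if a joint passes its speed limit or range.

## Robot

A 6-joint arm with a two-finger parallel gripper is mounted at the origin on the work surface. World frame = base frame: x ahead of the robot, y to its left, z up, the work surface at z = 0. Lengths are in m, angles in rad, forces in N, time in s.
With the tool pointing down it reaches from about 0.275 to 0.75 m from the base axis. Payload 10.2 kg.
Tool frame: the origin (TCP) lies midway between the tips of the shut fingers; the grasp point (between the pads) lies 19 mm behind it; z points along the fingers, y is the line along which they close (so a half turn about z gives the same grasp; the last joint's range is limited). The gripper opens to 88 mm and grips with 3 to 60 N. Pads are 18 mm wide; open, the fingers measure 123 mm over their backs; the gripper's body (75 mm by 187 mm) begins 45 mm behind the grasp point.
Start: joints at [-1.514, 0.313, 1.498, -0, 1.331, -0.223], TCP at [0.145, -0.505, 0.239] pointing down, gripper open.
Joint ranges: [-2.94, 2.94], [-0.97, 2.17], [0.19, 2.56], [-1.23, 4.37], [0.02, 3.11], [-2.88, 2.88]. Speed limits (rad/s): [2.39, 2.39, 3.01, 3.14, 3.14, 3.14].

## Interface

Orientations are given as a unit quaternion [x, y, z, w].
In Python, from workcell import read_state, optics, r gives the robot as it stands.
- The arm moves only by the tool servo_tool, never from a script. Its argument "series" is a list of rows, each an object of numbers: "tx", "ty", "tz": the shift along the tool's x, y, z as a fraction of full scale; "wx", "wy", "wz": the turn, a rotation vector about the tool's x, y, z as a fraction of full scale; "grip": the gripper's target within -1 to 1 (fully open at 1, half-way at 0, shut at -1). A call has 1 to 10 rows; each row shifts and turns the commanded pose from where the row before left it, along the tool's axes as they then stand; what a row does not reach is not made up. Full scale, the value 1, is 0.3 m for a shift and 45 degrees for a turn. A row lasts 1/12 s, in which the tool goes at most 41.7 mm and 7.16 degrees, less where a joint would pass 70% of its speed; a pose out of reach is approached as far as the arm can. A call with a number of a shift or a turn outside -1 to 1 is refused whole. A call with a gripper value outside its range is refused whole. The fingers move at their own pace and stop on an object; the grip force is fixed at half the most. Time passes only in rows, so rows that do not move let the fingers close. It gives the time, the measured TCP pose, the force, the opening and the grip force at its end, in the units of the state.
- read_state(): the state, without advancing time (a new reading comes with each control period).
- optics.camera(name): name is "side" or "top"; returns a dict with "image" (420x560x3 uint8, blue, green, red), "z_map" (420x560 float32, m along the optical axis (not along the pixel's ray), 0 where there is no reading), "camera_matrix" (3x3 intrinsics, pixels), "k1" (the pictures are not rectified: a ray, as slopes to the right and down, at radius r is drawn at 1 + k1 r^2 times it, then the intrinsics apply), "camera_from_world" (4x4, takes a point from world to camera coordinates). Camera axes: x right, y down, z forward; pixel columns grow to the right and rows downward; lengths in m; the calibration is good to about 2 mm. A picture is of the moment at which its call begins.
- r.hand_in(): hands the job in; it is judged then, once.
Trained networks look in a picture, given as the dict that the camera call returned (one of the last four; its "shot" number tells which), for a name from the list of things; names that differ only in an ending like _2 or _b are one class to them, and where a whole thing is asked for, a point or a joint stands for the part that bears it (a point fixed in the world has none). Each returns a list of dicts, best first, with "p" (0 to 1); they miss things now and then, are a little off and sometimes report something else, mostly with a low value. They report only what shows in the picture. A call takes as long as a camera call.
- optics.regions_of(picture, name): "region" (420x560 bool, what is visible of it) and "rect" ([left, top, width, height] in pixels, round what is visible of it).
The state is a dict: "time_s": time; "joints": joint angles; "qvel": joint speeds; "effort": joint torques, N m; "position": TCP position; "orientation": TCP orientation; "ft_force": force on the tool from outside, world axes, zero at the start; "moment": the same for the moment, N m; "gripper_width": finger opening in m; "grasp_force": force on a finger pad.
Only numpy, scipy, OpenCV 4.12 (cv2) and the standard library are available. Lean on these libraries where they do the work, as an engineer would, in place of code of your own. Each camera call takes 0.05 s, during which the arm holds its last target. There are 200 camera calls.

## Working session

There is one attempt and no reset: what is moved stays moved. The work goes in short steps, Python scripts to look and compute and a tool call to move; the robot and the scene stay as the last step left them, time stands still between calls to the robot, and variables do not carry over. Pictures are saved under pics/ and viewed, at most 12 in all, crops included, and the job is handed in when it is done.

Besides the shell and the picture viewer there is one more tool, called after "Request:" as name([rows], argument=value, ...), one row to a line, values as JSON. servo_tool: Moves the arm, as the interface text tells. Shift numbers are shares of 0.3 m and turn numbers shares of 45 degrees, none past 1 either way. Its arguments: {"type":"object","properties":{"series":{"type":"array"}},"required":["series"]}

```bash
ls; mkdir -p pics
cat > h.py <<'E'
import numpy as np, cv2
from workcell import read_state, optics, r
def pts(c):
    z=c["z_map"]; K=c["camera_matrix"]; k=c["k1"]; v,u=np.mgrid[0:420,0:560]
    xd=(u-K[0,2])/K[0,0]; yd=(v-K[1,2])/K[1,1]
    x,y=xd.copy(),yd.copy()
    for _ in range(15):
        f=1+k*(x*x+y*y); x=xd/f; y=yd/f
    P=np.stack([x*z,y*z,z,np.ones_like(z)],-1)
    W=P@np.linalg.inv(c["camera_from_world"]).T
    W=W[...,:3]; W[z==0]=np.nan
    return W
E
python3 - <<'E'
from h import *
print(read_state())
for n in("top","side"):
    c=optics.camera(n); cv2.imwrite(f"pics/{n}0.png",c["image"]); W=pts(c); np.savez(f"{n}0.npz",W=W,im=c["image"],K=c["camera_matrix"],T=c["camera_from_world"],k=c["k1"])
    print(n,c["camera_matrix"].tolist(),c["k1"],np.round(np.linalg.inv(c["camera_from_world"]),3).tolist())
    for t in["tongs","coupon","slot","rack_top","recess","pin_a","jar_a","bottle","post","dish","spare","brush"]:
        try:
            for d in optics.regions_of(c,t)[:4]:
                w=W[d["region"]]; print(t,round(d["p"],2),d["rect"],np.round(np.nanmedian(w,0),3),np.round(np.nanpercentile(w,[2,98],axis=0),3).tolist())
        except Exception as e: print(t,repr(e)[:150])
E
```

```text
pics
{'time_s': 0.0, 'joints': array([-1.51436906e+00,  3.13483242e-01,  1.49840046e+00,  7.75720897e-06,
        1.33101991e+00, -2.23397316e-01]), 'qvel': array([-0.0005031 , -0.00082973,  0.00057242, -0.00015873, -0.00079797,
       -0.00016833]), 'effort': array([ 8.62151796e-05, -4.02208006e+01, -2.52273864e+01,  6.94594276e-02,
        3.51824309e-02, -8.63460241e-05]), 'position': array([ 0.14497599, -0.50433912,  0.23815785]), 'orientation': array([ 9.90228147e-01,  1.39455321e-01,  5.84130904e-05, -6.52882401e-04]), 'ft_force': array([-0.57550398,  0.42471063,  0.06727132]), 'moment': array([0.0385915 , 0.04067024, 0.04687553]), 'grasp_force': 0.0, 'gripper_width': 0.0876558456226523}
top [[532.7807533058431, 0.0, 276.1157919860574], [0.0, 532.7807533058431, 210.15995208755976], [0.0, 0.0, 1.0]] -0.12504867331833727 [[0.0, -0.974, 0.225, 0.376], [-1.0, 0.001, 0.006, -0.023], [-0.006, -0.225, -0.974, 1.075], [0.0, 0.0, 0.0, 1.0]]
tongs 0.69 [113.7, 292.8, 15.0, 7.0] [0.44 0.28 0.05] [[0.435, 0.262, 0.013], [0.447, 0.293, 0.117]]
tongs 0.48 [110.3, 286.9, 29.4, 13.8] [0.446 0.
[... 3126 characters left out ...]
 [ 0.659 -0.144  0.117] [[0.641, -0.149, -0.002], [0.743, 0.075, 0.219]]
post 0.5 [176.2, 231.8, 12.9, 11.1] [0.401 0.047 0.007] [[0.388, 0.037, -0.001], [0.415, 0.059, 0.011]]
dish 0.72 [190.3, 140.0, 5.4, 23.3] [0.449 0.253 0.082] [[0.443, 0.247, 0.049], [0.456, 0.258, 0.108]]
dish 0.71 [279.1, 188.8, 18.6, 12.2] [0.653 0.139 0.008] [[0.634, 0.113, -0.001], [0.67, 0.152, 0.015]]
spare 0.61 [177.2, 233.5, 14.3, 10.3] [0.401 0.047 0.007] [[0.387, 0.037, -0.001], [0.415, 0.06, 0.011]]
brush 0.75 [304.5, 209.6, 22.8, 41.2] [0.686 0.001 0.005] [[0.682, -0.057, -0.003], [0.693, 0.086, 0.009]]
brush 0.38 [184.5, 132.8, 12.0, 33.2] [0.445 0.257 0.088] [[0.435, 0.248, 0.002], [0.454, 0.387, 0.122]]
```

Run:
```python
from h import *
t=np.load("top0.npz")["im"]; s=np.load("side0.npz")["im"]
f=lambda im,x,y,w,h:cv2.resize(im[y:y+h,x:x+w],(400,300),interpolation=cv2.INTER_CUBIC)
cv2.imwrite("pics/a.png",np.vstack([np.hstack([f(t,100,270,60,45),f(t,240,205,92,69)]),np.hstack([f(t,355,215,92,69),f(s,225,200,92,69)])]))
cv2.imwrite("pics/full.png",np.hstack([cv2.resize(t,(400,300)),cv2.resize(s,(400,300))]))
```

```text
(no output)
```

View pics/a.png

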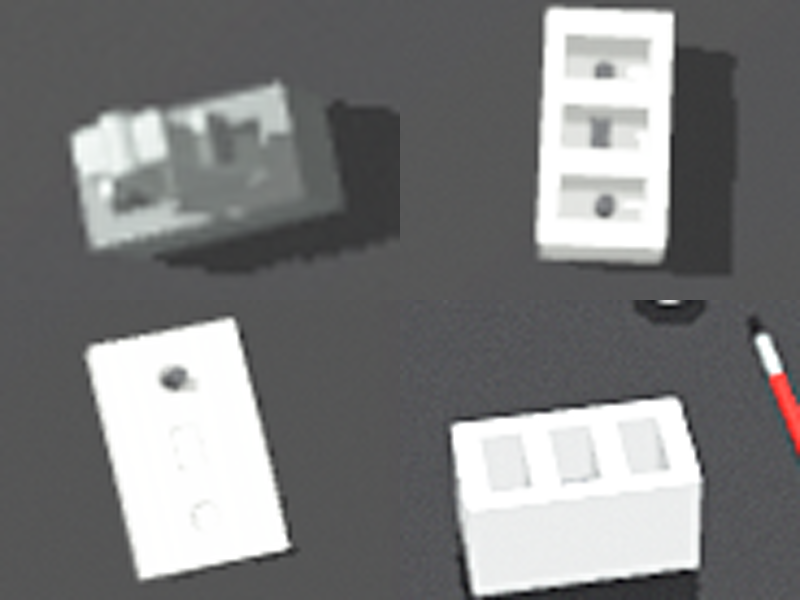

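View pics/full.png

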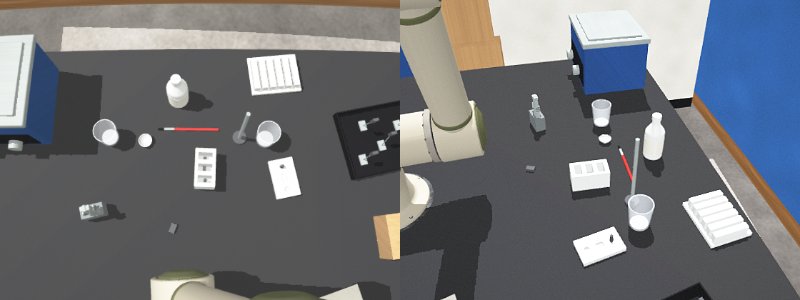

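```bash
cat > fit.py <<'E'
from h import *
from scipy.optimize import minimize
def rect(W,c,R,zt,dims,dz=.004):
    m=(np.abs(W[...,2]-zt)<dz)&(np.hypot(W[...,0]-c[0],W[...,1]-c[1])<R)
    p=W[m][:,:2]
    (cx,cy),(a,b),an=cv2.minAreaRect((p*1000).astype(np.float32))
    if (a<b)!=(dims[0]<dims[1]): a,b,an=b,a,an+90
    an=(an+90)%180-90
    return m,round(cx,1),round(cy,1),round(a,1),round(b,1),round(an,2)
if __name__=="__main__":
  for n in("top","side"):
    W=np.load(n+"0.npz")["W"]
    for nm,c,R,z,d in[("stand",(.444,.264),.045,.050,(34,64)),("rack",(.563,-.039),.07,.056,(106,56)),("tray",(.539,-.264),.075,.012,(110,70))]:
        m,*f=rect(W,c,R,z,d); print(n,nm,f,m.sum(),np.nanmedian(W[m][:,2]).round(4))
    m=(W[...,2]>.058)&(np.hypot(W[...,0]-.444,W[...,1]-.264)<.045)
    for i in range(0,1):
        p=W[m]; print("tongs n",len(p)); 
        for lo in np.arange(.06,.13,.01):
            q=p[(p[:,2]>=lo)&(p[:,2]<lo+.01)]
            if len(q): print(round(lo,2),len(q),np.round(q.min(0)*1000),np.round(q.max(0)*1000))
    # dark points in rack pockets
    m=(W[...,2]<.046)&(W[...,2]>.02)&(np.abs(W[...,0]-.563)<.05)&(np.abs(W[...,1]+.039)<.026)
    im=np.load(n+"0.npz")["im"].mean(-1); m&=im<110
    for v,u in zip(*np.where(m)): print(u,v,np.round(W[v,u]*1000),int(im[v,u]))
E
python3 fit.py
```

```text
top stand [445.4, 270.0, 34.8, 65.2, 13.57] 286 0.0498
top rack [563.5, -39.0, 107.1, 56.1, -2.31] 893 0.0557
top tray [540.9, -263.9, 109.5, 72.1, 10.76] 1648 0.0117
tongs n 207
0.06 4 [439. 251.  66.] [453. 278.  67.]
0.07 25 [435. 250.  70.] [458. 282.  80.]
0.08 32 [436. 251.  81.] [457. 283.  90.]
0.09 15 [438. 255.  91.] [453. 281.  98.]
0.1 7 [445. 256. 100.] [452. 258. 107.]
0.11 67 [438. 254. 113.] [454. 281. 120.]
0.12 56 [439. 255. 120.] [454. 281. 125.]
286 254 [529. -37.  21.] 103
287 254 [529. -39.  25.] 100
side stand [444.9, 267.2, 34.9, 70.8, 15.13] 146 0.0493
side rack [563.8, -41.3, 106.7, 61.3, -2.13] 678 0.0552
side tray [539.9, -265.8, 110.2, 73.2, 10.47] 2050 0.0119
tongs n 219
0.06 23 [438. 248.  60.] [457. 280.  70.]
0.07 38 [434. 245.  70.] [458. 280.  80.]
0.08 42 [435. 247.  80.] [457. 284.  89.]
0.09 29 [438. 251.  90.] [454. 277.  99.]
0.1 21 [439. 252. 100.] [453. 275. 109.]
0.11 40 [436. 251. 110.] [454. 279. 120.]
0.12 22 [438. 258. 120.] [454. 277. 123.]
```

Request:
servo_tool([
  {"tx":0.084,"ty":-0.11,"tz":0.006,"grip":1},
  {"tx":0.084,"ty":-0.11,"tz":0.006,"grip":1},
  {"tx":0.084,"ty":-0.11,"tz":0.006,"grip":1},
  {"tx":0.084,"ty":-0.11,"tz":0.006,"grip":1},
  {"tx":0.084,"ty":-0.11,"tz":0.006,"grip":1},
  {"tx":0.084,"ty":-0.11,"tz":0.006,"grip":1},
  {"tx":0.084,"ty":-0.11,"tz":0.006,"grip":1},
  {"tx":0.084,"ty":-0.11,"tz":0.006,"grip":1},
  {"tx":0.084,"ty":-0.11,"tz":0.006,"grip":1},
  {"tx":0.084,"ty":-0.11,"tz":0.006,"grip":1},
])

```text
invalid input
```

Request:
servo_tool([
  {"tx":0.084,"ty":-0.11,"tz":0.006,"grip":1},
  {"tx":0.084,"ty":-0.11,"tz":0.006,"grip":1},
  {"tx":0.084,"ty":-0.11,"tz":0.006,"grip":1},
  {"tx":0.084,"ty":-0.11,"tz":0.006,"grip":1},
  {"tx":0.084,"ty":-0.11,"tz":0.006,"grip":1},
  {"tx":0.084,"ty":-0.11,"tz":0.006,"grip":1},
  {"tx":0.084,"ty":-0.11,"tz":0.006,"grip":1},
  {"tx":0.084,"ty":-0.11,"tz":0.006,"grip":1},
  {"tx":0.084,"ty":-0.1,"wz":0.05,"grip":1},
  {"grip":1},
])

```text
invalid input
```

```bash
cat >> h.py <<'E'
from scipy.spatial.transform import Rotation as Ro
def go(p,yaw):
    "tool shifts (fractions) from the measured pose to world p, tool-x yaw in deg"
    s=read_state(); R=Ro.from_quat(s["orientation"]); 
    f=R.inv().apply(np.array(p)-s["position"])/.3
    T=Ro.from_euler("z",yaw,degrees=True)*Ro.from_euler("x",180,degrees=True)
    w=np.degrees((R.inv()*T).as_rotvec())/45
    x=R.apply([1,0,0])
    print("t",round(s["time_s"],2),"pos",s["position"].round(4),"yaw",np.degrees(np.arctan2(x[1],x[0])).round(2),"shift",f.round(4),"turn",w.round(4),"w",round(s["gripper_width"],4),"F",s["ft_force"].round(1),round(s["grasp_force"],1))
E
python3 - <<'E'
from h import *
go((.4465,.267,.061),13.8)
c=optics.camera("top"); cv2.imwrite("pics/b.png",cv2.resize(c["image"][230:350,60:220],(640,480)))
E
```

```text
t 1.3 pos [ 0.145  -0.5046  0.2387] yaw 16.03 shift [ 1.6762 -2.1944  0.5925] turn [-0.0001 -0.      0.0495] w 0.0884 F [ 0.1 -0.6  0.3] 0.0
```

View pics/b.png

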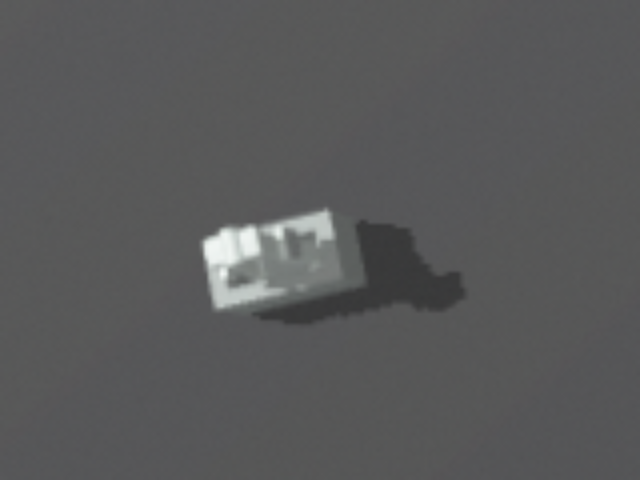

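The picture shows the stand with the tongs, untouched, at around crop (285,260). The arm hasn't moved because the rows were rejected, so I'll give every key.

Request:
servo_tool([
  {"tx":0.084,"ty":-0.11,"tz":0.006,"wx":0,"wy":0,"wz":0,"grip":1},
  {"tx":0.084,"ty":-0.11,"tz":0.006,"wx":0,"wy":0,"wz":0,"grip":1},
  {"tx":0.084,"ty":-0.11,"tz":0.006,"wx":0,"wy":0,"wz":0,"grip":1},
  {"tx":0.084,"ty":-0.11,"tz":0.006,"wx":0,"wy":0,"wz":0,"grip":1},
  {"tx":0.084,"ty":-0.11,"tz":0.006,"wx":0,"wy":0,"wz":0,"grip":1},
  {"tx":0.084,"ty":-0.11,"tz":0.006,"wx":0,"wy":0,"wz":0,"grip":1},
  {"tx":0.084,"ty":-0.11,"tz":0.006,"wx":0,"wy":0,"wz":0,"grip":1},
  {"tx":0.084,"ty":-0.11,"tz":0.006,"wx":0,"wy":0,"wz":0,"grip":1},
  {"tx":0.084,"ty":-0.11,"tz":0.006,"wx":0,"wy":0,"wz":0,"grip":1},
  {"tx":0.084,"ty":-0.11,"tz":0.006,"wx":0,"wy":0,"wz":0,"grip":1},
])

```text
time_s: 2.18
position: [0.2962, -0.116, 0.221]
orientation: [0.99, 0.139, 0.0, 0.0]
ft_force: [1.1, -1.2, 0.2]
gripper_width: 0.0883
grasp_force: 0.0
```

Request:
servo_tool([
  {"tx":0.084,"ty":-0.11,"tz":0.006,"wx":0,"wy":0,"wz":0,"grip":1},
  {"tx":0.084,"ty":-0.11,"tz":0.006,"wx":0,"wy":0,"wz":0,"grip":1},
  {"tx":0.084,"ty":-0.11,"tz":0.006,"wx":0,"wy":0,"wz":0,"grip":1},
  {"tx":0.084,"ty":-0.11,"tz":0.006,"wx":0,"wy":0,"wz":0,"grip":1},
  {"tx":0.084,"ty":-0.11,"tz":0.006,"wx":0,"wy":0,"wz":0,"grip":1},
  {"tx":0.084,"ty":-0.11,"tz":0.006,"wx":0,"wy":0,"wz":0,"grip":1},
  {"tx":0.084,"ty":-0.11,"tz":0.006,"wx":0,"wy":0,"wz":0,"grip":1},
  {"tx":0.084,"ty":-0.11,"tz":0.006,"wx":0,"wy":0,"wz":0,"grip":1},
  {"tx":0.07,"ty":-0.09,"tz":0.0,"wx":0,"wy":0,"wz":0.05,"grip":1},
  {"tx":0,"ty":0,"tz":0,"wx":0,"wy":0,"wz":0,"grip":1},
])

```text
time_s: 3.02
position: [0.4305, 0.2276, 0.2059]
orientation: [0.993, 0.121, 0.0, -0.001]
ft_force: [-0.1, -0.1, -0.4]
gripper_width: 0.0883
grasp_force: 0.0
```

Run:
```python
from h import *
go((.4465,.267,.061),13.8)
W=np.load("top0.npz")["W"]; V=np.load("side0.npz")["W"]
# stand/tongs in stand frame
a=np.radians(13.8); R=np.array([[np.cos(a),np.sin(a)],[-np.sin(a),np.cos(a)]])
for n,X in(("top",W),("side",V)):
    m=(X[...,2]>.058)&(np.hypot(X[...,0]-.444,X[...,1]-.264)<.045); p=X[m]; q=(p[:,:2]-[.4453,.2695])@R.T*1000
    for lo,hi in((.068,.09),(.09,.11),(.115,.13)):
        k=(p[:,2]>lo)&(p[:,2]<hi); print(n,lo,np.percentile(q[k],[3,50,97],axis=0).round(1).tolist())
```

```text
t 3.02 pos [0.4305 0.2276 0.2059] yaw 13.91 shift [ 0.0829 -0.1144  0.483 ] turn [-0.0013 -0.0008  0.0025] w 0.0883 F [-0.1 -0.1 -0.4] 0.0
top 0.068 [[-7.1, -18.9], [-2.6, -16.3], [8.3, 14.2]]
top 0.09 [[-4.8, -14.5], [-1.0, -13.0], [3.9, 9.8]]
top 0.115 [[-6.6, -14.5], [0.5, -2.5], [7.5, 10.9]]
side 0.068 [[-7.9, -21.9], [-2.3, -18.0], [7.7, 12.6]]
side 0.09 [[-5.5, -17.8], [-1.3, -12.8], [4.6, 6.4]]
side 0.115 [[-8.1, -15.6], [-1.1, -6.4], [6.8, 9.6]]
```

Request:
servo_tool([
  {"tx":0.041,"ty":-0.057,"tz":0.0,"wx":0,"wy":0,"wz":0,"grip":1},
  {"tx":0.041,"ty":-0.057,"tz":0.04,"wx":0,"wy":0,"wz":0,"grip":1},
  {"tx":0,"ty":0,"tz":0.08,"wx":0,"wy":0,"wz":0,"grip":1},
  {"tx":0,"ty":0,"tz":0.08,"wx":0,"wy":0,"wz":0,"grip":1},
  {"tx":0,"ty":0,"tz":0.08,"wx":0,"wy":0,"wz":0,"grip":1},
  {"tx":0,"ty":0,"tz":0.08,"wx":0,"wy":0,"wz":0,"grip":1},
  {"tx":0,"ty":0,"tz":0.06,"wx":0,"wy":0,"wz":0,"grip":0.5},
  {"tx":0,"ty":0,"tz":0.04,"wx":0,"wy":0,"wz":0,"grip":0.2},
  {"tx":0,"ty":0,"tz":0.02,"wx":0,"wy":0,"wz":0,"grip":0},
  {"tx":0,"ty":0,"tz":0,"wx":0,"wy":0,"wz":0,"grip":0},
])

```text
time_s: 3.85
position: [0.4449, 0.2619, 0.0615]
orientation: [0.993, 0.12, -0.001, 0.0]
ft_force: [0.4, -0.6, -0.3]
gripper_width: 0.0634
grasp_force: 0.0
```

Run:
```python
from h import *
go((.4462,.267,.061),13.8)
```

```text
t 3.85 pos [0.4449 0.2619 0.0615] yaw 13.77 shift [ 0.0083 -0.0154  0.0015] turn [ 0.0002  0.0026 -0.0007] w 0.0634 F [ 0.4 -0.6 -0.3] 0.0
```

Request:
servo_tool([
  {"tx":0.008,"ty":-0.015,"tz":0.0015,"wx":0,"wy":0,"wz":0,"grip":0},
  {"tx":0,"ty":0,"tz":0,"wx":0,"wy":0,"wz":0,"grip":0},
  {"tx":0,"ty":0,"tz":0,"wx":0,"wy":0,"wz":0,"grip":-0.15},
  {"tx":0,"ty":0,"tz":0,"wx":0,"wy":0,"wz":0,"grip":-0.27},
  {"tx":0,"ty":0,"tz":0,"wx":0,"wy":0,"wz":0,"grip":-0.27},
  {"tx":0,"ty":0,"tz":0,"wx":0,"wy":0,"wz":0,"grip":-0.27},
])

```text
time_s: 4.35
position: [0.4468, 0.2673, 0.0622]
orientation: [0.993, 0.12, 0.0, 0.0]
ft_force: [-0.1, -0.4, 0.9]
gripper_width: 0.0324
grasp_force: 4.9
```

Run:
```python
from h import *
go((.4462,.267,.061),13.8)
```

```text
t 4.35 pos [0.4468 0.2673 0.0622] yaw 13.78 shift [-0.0022  0.0004  0.0041] turn [ 0.0002 -0.0008 -0.0003] w 0.0324 F [-0.1 -0.4  0.9] 4.9
```

Request:
servo_tool([
  {"tx":0,"ty":0,"tz":-0.01,"wx":0,"wy":0,"wz":0,"grip":-0.27},
  {"tx":0,"ty":0,"tz":-0.03,"wx":0,"wy":0,"wz":0,"grip":-0.27},
  {"tx":0,"ty":0,"tz":-0.05,"wx":0,"wy":0,"wz":0,"grip":-0.27},
  {"tx":0,"ty":0,"tz":-0.05,"wx":0,"wy":0,"wz":0,"grip":-0.27},
  {"tx":0,"ty":0,"tz":-0.05,"wx":0,"wy":0,"wz":0,"grip":-0.27},
  {"tx":0,"ty":0,"tz":-0.05,"wx":0,"wy":0,"wz":0,"grip":-0.27},
  {"tx":0,"ty":0,"tz":-0.05,"wx":0,"wy":0,"wz":0,"grip":-0.27},
  {"tx":0,"ty":0,"tz":-0.05,"wx":0,"wy":0,"wz":0,"grip":-0.27},
  {"tx":0,"ty":0,"tz":-0.05,"wx":0,"wy":0,"wz":0,"grip":-0.27},
  {"tx":0,"ty":0,"tz":0,"wx":0,"wy":0,"wz":0,"grip":-0.27},
])

```text
time_s: 5.18
position: [0.4477, 0.2677, 0.1821]
orientation: [0.993, 0.12, 0.003, -0.001]
ft_force: [-0.5, -0.3, -0.5]
gripper_width: 0.0321
grasp_force: 4.1
```

Run:
```python
from h import *
from fit import rect
go((.5636,-.039,.16),-2.2)
# empty stand refit with arm may occlude; see it
for n in("top","side"):
    c=optics.camera(n); W=pts(c); s=read_state()
    print(n,rect(W,(.444,.268),.045,.05,(34,64))[1:])
    K=c["camera_matrix"]
    p=c["camera_from_world"]@np.r_[s["position"]-[0,0,.03],1]; u=(K@(p[:3]/p[2]))[:2]; x,y=(np.clip(u-[60,45],0,[440,330])).astype(int)
    cv2.imwrite(f"pics/c_{n}.png",cv2.resize(c["image"][y:y+90,x:x+120],(400,300),interpolation=cv2.INTER_CUBIC)); print(x,y)
cv2.imwrite("pics/c.png",np.hstack([cv2.imread("pics/c_top.png"),cv2.imread("pics/c_side.png")]))
```

```text
t 5.18 pos [0.4477 0.2677 0.1821] yaw 13.79 shift [0.1312 1.0852 0.074 ] turn [-0.0015 -0.0068  0.3553] w 0.0321 F [-0.5 -0.3 -0.5] 4.1
top (434.0, 267.2, 12.4, 64.0, 15.45)
50 245
side (444.8, 268.1, 34.9, 67.6, 15.37)
126 78
```

View pics/c.png

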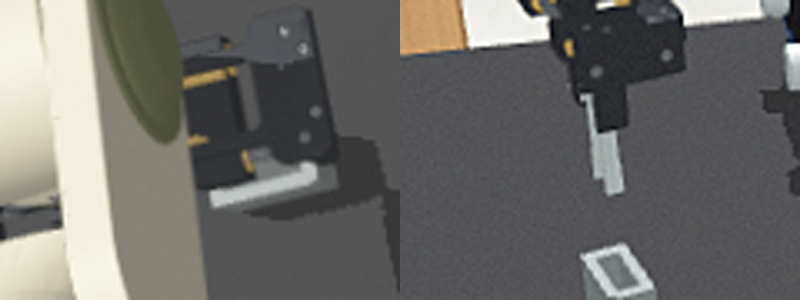

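Request:
servo_tool([
  {"tx":0.014,"ty":0.12,"tz":0,"wx":0,"wy":0,"wz":0,"grip":-0.27},
  {"tx":0.014,"ty":0.12,"tz":0,"wx":0,"wy":0,"wz":0,"grip":-0.27},
  {"tx":0.014,"ty":0.12,"tz":0,"wx":0,"wy":0,"wz":0,"grip":-0.27},
  {"tx":0.014,"ty":0.12,"tz":0,"wx":0,"wy":0,"wz":0,"grip":-0.27},
  {"tx":0.014,"ty":0.12,"tz":0,"wx":0,"wy":0,"wz":0,"grip":-0.27},
  {"tx":0.014,"ty":0.12,"tz":0,"wx":0,"wy":0,"wz":0,"grip":-0.27},
  {"tx":0.014,"ty":0.12,"tz":0,"wx":0,"wy":0,"wz":0,"grip":-0.27},
  {"tx":0.014,"ty":0.12,"tz":0,"wx":0,"wy":0,"wz":0.12,"grip":-0.27},
  {"tx":0.014,"ty":0.12,"tz":0,"wx":0,"wy":0,"wz":0.12,"grip":-0.27},
  {"tx":0,"ty":0,"tz":0,"wx":0,"wy":0,"wz":0.11,"grip":-0.27},
])

```text
time_s: 6.12
position: [0.5579, -0.0447, 0.1774]
orientation: [1.0, -0.022, -0.001, 0.0]
ft_force: [0.4, 0.2, -0.1]
gripper_width: 0.0322
grasp_force: 4.1
```

Run:
```python
from h import *
D=np.load("top0.npz"); im=D["im"].astype(float).mean(-1); K=D["K"];T=D["T"];k=float(D["k"])
def ray(u,v,z):
    xd=(u-K[0,2])/K[0,0]; yd=(v-K[1,2])/K[1,1]; x,y=xd,yd
    for _ in range(15): f=1+k*(x*x+y*y); x,y=xd/f,yd/f
    M=np.linalg.inv(T); d=M[:3,:3]@[x,y,1]; o=M[:3,3]; return o+d*(z-o[2])/d[2]
s=im[225:246,274:298]; print(s.astype(int))
# weighted centroid of coupon darkness
sub=im[231:240,283:291]; w=np.clip(150-sub,0,None); v,u=np.mgrid[231:240,283:291]
print(ray((u*w).sum()/w.sum(),(v*w).sum()/w.sum(),.032), np.unravel_index(w.argmax(),w.shape))
go((.5636,-.039,.16),-2.2)
```

```text
[[255 255 255 255 255 255 255 255 255 255 255 255 255 255 255 255 255 255
  255 255 255 255 255 255]
 [255 255 255 255 255 255 255 255 255 255 255 255 255 255 255 255 255 255
  255 255 255 255 255 255]
 [255 255 255 255 255 255 255 255 255 255 255 255 255 255 255 255 255 255
  255 255 255 255 255 255]
 [255 255 254 250 248 249 249 250 251 251 251 252 252 252 253 253 253 254
  254 254 254 254 254 254]
 [255 255 254 227 188 188 188 198 214 213 213 214 214 214 222 231 231 230
  230 230 236 243 242 251]
 [255 255 253 217 187 187 188 188 188 188 188 188 187 189 188 189 188 187
  189 187 189 187 187 240]
 [255 255 253 217 188 187 189 189 188 181 175 181 181 180 182 189 188 188
  189 188 189 188 188 243]
 [255 255 253 221 195 192 192 191 192 172 144 156 155 153 168 188 188 188
  187 189 188 188 188 243]
 [255 255 253 228 214 211 210 210 209 191 147 135 135 136 169 204 203 205
  202 200 201 200 195 244]
 [255 255 253 230 226 225 226 226 226 208 151 134 133 137 183 226 226 225
  224 221 221 221 218 247]
 [255 255 253 228 226 226 226 225 226 208 152 134 132 141 188 226 226 225
  225 226 238 24
[... 528 characters left out ...]
5 255 255 255 255 255 255 255 255 255 255 255 255 255 255 255
  255 255 255 255 255 255]
 [255 255 255 255 255 255 255 255 255 255 255 255 255 255 255 255 255 255
  255 255 255 255 255 255]
 [255 255 255 255 255 255 255 255 255 255 255 255 255 255 255 255 255 255
  255 255 255 255 255 255]
 [255 255 253 251 252 252 252 252 252 253 253 254 254 254 254 254 254 254
  254 254 254 254 255 255]
 [255 255 249 207 207 207 207 208 217 225 225 225 225 225 230 238 238 239
  241 241 241 245 249 253]]
[ 0.5652546  -0.03612804  0.032     ] (np.int64(5), np.int64(2))
t 6.12 pos [ 0.5579 -0.0447  0.1774] yaw -2.52 shift [ 0.0181 -0.0198  0.0578] turn [ 0.0012  0.0016 -0.0071] w 0.0322 F [ 0.4  0.2 -0.1] 4.1
```

Request:
servo_tool([
  {"tx":0.018,"ty":-0.024,"tz":0.03,"wx":0,"wy":0,"wz":-0.007,"grip":-0.27},
  {"tx":0,"ty":0,"tz":0.02,"wx":0,"wy":0,"wz":0,"grip":-0.27},
  {"tx":0,"ty":0,"tz":0,"wx":0,"wy":0,"wz":0,"grip":-0.27},
])

```text
time_s: 6.37
position: [0.5619, -0.0307, 0.1614]
orientation: [1.0, -0.012, -0.002, -0.001]
ft_force: [-1.1, 1.1, -1.2]
gripper_width: 0.0324
grasp_force: 4.1
```

```bash
cat >> h.py <<'E'
def tip(n,lo=-.056,hi=-.02):
    "points of the tongs below the fingers, in tool frame (mm): x, y, z"
    c=optics.camera(n); W=pts(c); s=read_state(); R=Ro.from_quat(s["orientation"])
    q=R.inv().apply((W-s["position"]).reshape(-1,3)).reshape(W.shape)*1000
    m=(np.abs(q[...,0])<30)&(np.abs(q[...,1])<35)&(q[...,2]>4)&(q[...,2]<60)&(W[...,2]>.061)
    return c,q,m
E
python3 - <<'E'
from h import *
go((.564,-.037,.16),-2.2)
for n in("side","top"):
    c,q,m=tip(n); p=q[m]; print(n,len(p))
    for a in range(5,60,10):
        k=p[(p[:,2]>=a)&(p[:,2]<a+10)]
        if len(k)>3: print(a,len(k),np.percentile(k,[3,50,97],axis=0)[:,:2].round(1).tolist(),k[:,2].max().round(1))
    v,u=np.where(m)
    if len(v):
        cv2.imwrite(f"pics/d_{n}.png",cv2.resize(c["image"][max(0,int(v.mean())-40):,max(0,int(u.mean())-53):][:80,:107],(400,300),interpolation=cv2.INTER_CUBIC))
    else: print("none")
a=cv2.imread("pics/d_side.png"); b=cv2.imread("pics/d_top.png"); cv2.imwrite("pics/d.png",a if b is None else np.hstack([a,b]))
E
```

```text
t 6.37 pos [ 0.5619 -0.0307  0.1614] yaw -1.4 shift [0.0074 0.0207 0.0047] turn [-0.0014  0.0052  0.0177] w 0.0324 F [-1.1  1.1 -1.2] 4.1
side 147
5 5 [[-3.6, 13.6], [1.5, 14.7], [3.1, 15.3]] 14.5
15 25 [[-5.9, -10.5], [-2.0, 14.1], [3.6, 17.1]] 25.0
25 32 [[-5.8, -11.7], [-2.4, 14.7], [3.2, 18.2]] 34.7
35 42 [[-6.6, -8.7], [-2.9, 13.8], [5.3, 18.4]] 44.9
45 34 [[-6.5, -9.2], [-2.5, 14.1], [5.2, 17.5]] 54.8
55 9 [[-6.4, -9.2], [-3.0, 13.0], [4.6, 15.8]] 58.5
top 0
none[ WARN:0@2.524] global loadsave.cpp:275 findDecoder imread_('pics/d_top.png'): can't open/read file: check file path/integrity
```

View pics/d.png

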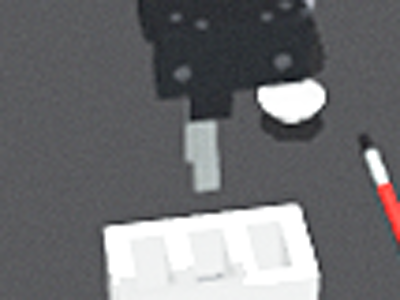

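Request:
servo_tool([
  {"tx":0.01,"ty":0.021,"tz":0,"wx":0,"wy":0,"wz":0.018,"grip":-0.27},
  {"tx":0,"ty":0,"tz":0.04,"wx":0,"wy":0,"wz":0,"grip":-0.27},
  {"tx":0,"ty":0,"tz":0.04,"wx":0,"wy":0,"wz":0,"grip":-0.27},
  {"tx":0,"ty":0,"tz":0.03,"wx":0,"wy":0,"wz":0,"grip":-0.27},
  {"tx":0,"ty":0,"tz":0,"wx":0,"wy":0,"wz":0,"grip":-0.27},
  {"tx":0,"ty":0,"tz":0,"wx":0,"wy":0,"wz":0,"grip":-0.27},
  {"tx":0,"ty":0,"tz":0,"wx":0,"wy":0,"wz":0,"grip":-0.27},
])

```text
time_s: 7.05
position: [0.5661, -0.0388, 0.1316]
orientation: [1.0, -0.021, 0.001, 0.0]
ft_force: [0.6, 0.2, -0.6]
gripper_width: 0.0322
grasp_force: 4.1
```

Run:
```python
from h import *
c=optics.camera("side"); W=pts(c)
cv2.imwrite("pics/e.png",cv2.resize(c["image"][190:290,210:330],(720,600),interpolation=cv2.INTER_CUBIC))
go((.565,-.0373,.072),-2.2)
```

```text
t 7.1 pos [ 0.5661 -0.0388  0.1316] yaw -2.46 shift [-0.0041 -0.0049  0.1988] turn [ 0.0004 -0.0016 -0.0057] w 0.0321 F [-0.   0.7 -0.8] 4.1
```

View pics/e.png

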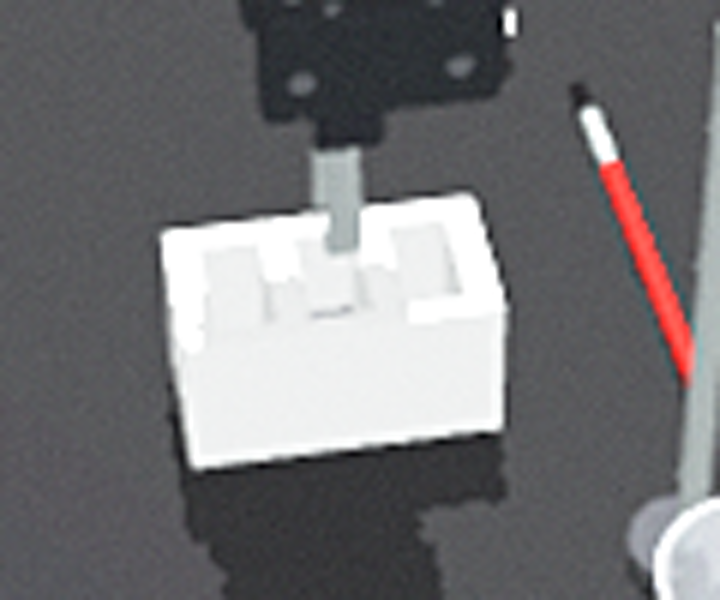

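Request:
servo_tool([
  {"tx":-0.005,"ty":-0.005,"tz":0,"wx":0,"wy":0,"wz":-0.005,"grip":-0.27},
  {"tx":0,"ty":0,"tz":0,"wx":0,"wy":0,"wz":0,"grip":-0.27},
  {"tx":0,"ty":0,"tz":0.03,"wx":0,"wy":0,"wz":0,"grip":-0.27},
  {"tx":0,"ty":0,"tz":0.03,"wx":0,"wy":0,"wz":0,"grip":-0.27},
  {"tx":0,"ty":0,"tz":0.03,"wx":0,"wy":0,"wz":0,"grip":-0.27},
  {"tx":0,"ty":0,"tz":0.02,"wx":0,"wy":0,"wz":0,"grip":-0.27},
  {"tx":0,"ty":0,"tz":0,"wx":0,"wy":0,"wz":0,"grip":-0.27},
  {"tx":0,"ty":0,"tz":0,"wx":0,"wy":0,"wz":0,"grip":-0.27},
])

```text
time_s: 7.77
position: [0.5641, -0.0372, 0.0974]
orientation: [1.0, -0.02, -0.0, -0.0]
ft_force: [0.3, -0.4, -0.2]
gripper_width: 0.0322
grasp_force: 4.1
```

Request:
servo_tool([
  {"tx":0,"ty":0,"tz":0.02,"wx":0,"wy":0,"wz":0,"grip":-0.27},
  {"tx":0,"ty":0,"tz":0.02,"wx":0,"wy":0,"wz":0,"grip":-0.27},
  {"tx":0,"ty":0,"tz":0.02,"wx":0,"wy":0,"wz":0,"grip":-0.27},
  {"tx":0,"ty":0,"tz":0.015,"wx":0,"wy":0,"wz":0,"grip":-0.27},
  {"tx":0,"ty":0,"tz":0.01,"wx":0,"wy":0,"wz":0,"grip":-0.27},
  {"tx":0,"ty":0,"tz":0,"wx":0,"wy":0,"wz":0,"grip":-0.27},
  {"tx":0,"ty":0,"tz":0,"wx":0,"wy":0,"wz":0,"grip":-0.27},
  {"tx":0,"ty":0,"tz":0,"wx":0,"wy":0,"wz":0,"grip":-0.27},
])

```text
time_s: 8.43
position: [0.5644, -0.0372, 0.0726]
orientation: [1.0, -0.02, 0.0, 0.0]
ft_force: [-0.7, -0.4, -0.5]
gripper_width: 0.0323
grasp_force: 4.1
```

Request:
servo_tool([
  {"tx":0,"ty":0,"tz":0,"wx":0,"wy":0,"wz":0,"grip":-0.3},
  {"tx":0,"ty":0,"tz":0,"wx":0,"wy":0,"wz":0,"grip":-0.32},
  {"tx":0,"ty":0,"tz":0,"wx":0,"wy":0,"wz":0,"grip":-0.34},
  {"tx":0,"ty":0,"tz":0,"wx":0,"wy":0,"wz":0,"grip":-0.36},
  {"tx":0,"ty":0,"tz":0,"wx":0,"wy":0,"wz":0,"grip":-0.38},
  {"tx":0,"ty":0,"tz":0,"wx":0,"wy":0,"wz":0,"grip":-0.45},
  {"tx":0,"ty":0,"tz":0,"wx":0,"wy":0,"wz":0,"grip":-0.45},
  {"tx":0,"ty":0,"tz":0,"wx":0,"wy":0,"wz":0,"grip":-0.45},
])

```text
time_s: 9.1
position: [0.5644, -0.0372, 0.0724]
orientation: [1.0, -0.02, 0.0, 0.0]
ft_force: [-0.2, -0.2, -0.1]
gripper_width: 0.0277
grasp_force: 30.0
```

Request:
servo_tool([
  {"tx":0,"ty":0,"tz":-0.02,"wx":0,"wy":0,"wz":0,"grip":-0.45},
  {"tx":0,"ty":0,"tz":-0.03,"wx":0,"wy":0,"wz":0,"grip":-0.45},
  {"tx":0,"ty":0,"tz":-0.04,"wx":0,"wy":0,"wz":0,"grip":-0.45},
  {"tx":0,"ty":0,"tz":-0.05,"wx":0,"wy":0,"wz":0,"grip":-0.45},
  {"tx":0,"ty":0,"tz":-0.05,"wx":0,"wy":0,"wz":0,"grip":-0.45},
  {"tx":0,"ty":0,"tz":-0.05,"wx":0,"wy":0,"wz":0,"grip":-0.45},
  {"tx":0,"ty":0,"tz":-0.05,"wx":0,"wy":0,"wz":0,"grip":-0.45},
  {"tx":0,"ty":0,"tz":-0.04,"wx":0,"wy":0,"wz":0,"grip":-0.45},
  {"tx":0,"ty":0,"tz":0,"wx":0,"wy":0,"wz":0,"grip":-0.45},
  {"tx":0,"ty":0,"tz":0,"wx":0,"wy":0,"wz":0,"grip":-0.45},
])

```text
time_s: 9.93
position: [0.5644, -0.0372, 0.172]
orientation: [1.0, -0.02, 0.001, 0.0]
ft_force: [0.4, -0.0, -1.8]
gripper_width: 0.0274
grasp_force: 30.0
```

Run:
```python
from h import *
go((.5405,-.264,.15),10.6)
c,q,m=tip("side",0,0); m=(np.abs(q[...,0])<25)&(np.abs(q[...,1])<30)&(q[...,2]>4)&(q[...,2]<75); p=q[m]; im=c["image"].mean(-1)[m]
for a in range(10,75,5):
    k=(p[:,2]>=a)&(p[:,2]<a+5)
    if k.sum()>2: print(a,k.sum(),np.percentile(p[k],[5,50,95],axis=0)[:,:2].round(1).tolist(),im[k].mean().round())
v,u=np.where(m); cv2.imwrite("pics/f.png",cv2.resize(c["image"][int(v.mean())-35:,int(u.mean())-40:][:75,:90],(720,600),interpolation=cv2.INTER_CUBIC))
```

```text
t 9.93 pos [ 0.5644 -0.0372  0.172 ] yaw -2.24 shift [-0.0503  0.7585  0.0737] turn [ 0.0006 -0.0017 -0.2853] w 0.0274 F [ 0.4 -0.  -1.8] 30.0
10 12 [[-4.9, 11.1], [0.1, 12.3], [3.8, 14.6]] 181.0
15 9 [[-4.0, 9.3], [-0.4, 11.3], [4.9, 12.1]] 175.0
20 14 [[-4.6, 5.2], [-0.2, 10.9], [4.9, 13.1]] 177.0
25 14 [[-4.6, -1.4], [0.1, 10.4], [4.3, 13.0]] 180.0
30 15 [[-4.7, -3.6], [-2.7, 10.2], [4.6, 12.7]] 181.0
35 19 [[-7.2, -6.4], [-2.8, 10.2], [4.6, 12.4]] 170.0
40 26 [[-7.7, -3.5], [-2.2, 8.0], [7.6, 12.5]] 153.0
45 15 [[-6.8, 4.9], [-3.1, 10.5], [5.3, 11.5]] 164.0
50 18 [[-7.5, 2.1], [-0.6, 9.8], [7.5, 13.4]] 149.0
55 8 [[-7.8, 3.1], [-5.7, 6.2], [7.5, 9.4]] 98.0
60 14 [[-6.7, 3.1], [1.5, 5.7], [7.4, 7.6]] 91.0
65 5 [[-7.1, -0.0], [-4.3, 3.5], [-0.5, 5.1]] 91.0
```

View pics/f.png

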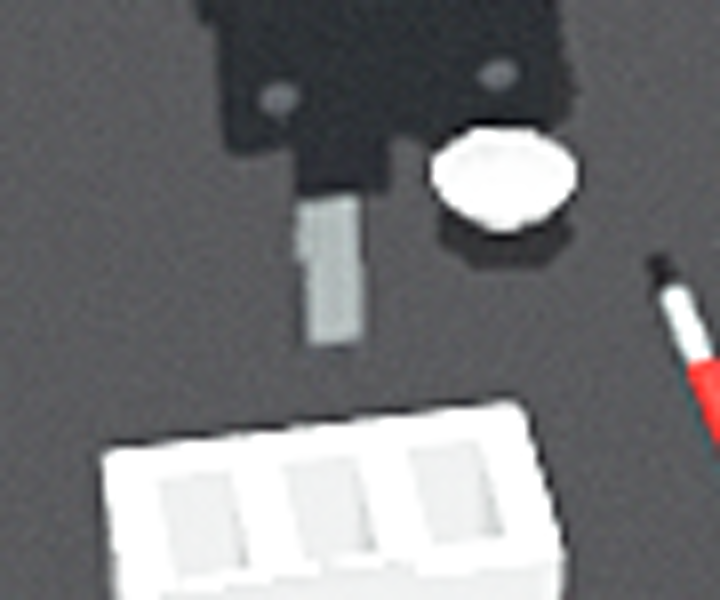

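Run:
```python
from h import *
from fit import rect
from scipy.ndimage import map_coordinates
out=[]
a=np.radians(10.6); 
for n in("top","side"):
    D=np.load(n+"0.npz"); W=D["W"]; 
    for c,WW in((D["im"],W),):
        for dz in(.001,.002,.003): m,*f=rect(W,(.54,-.264),.075,.012,(110,70),dz); print(n,dz,f,m.sum())
    # rectified view of plane z=.012, 0.25 mm/px, in nominal tray frame
    X,Y=np.meshgrid(np.arange(-60,60,.3),np.arange(40,-40,-.3)); x=.5405+(X*np.cos(a)-Y*np.sin(a))/1000; y=-.264+(X*np.sin(a)+Y*np.cos(a))/1000
    P=np.stack([x,y,np.full_like(x,.012),np.ones_like(x)],-1)@D["T"].T; px=P[...,0]/P[...,2]; py=P[...,1]/P[...,2]; f=1+float(D["k"])*(px**2+py**2); K=D["K"]
    u=K[0,0]*px*f+K[0,2]; v=K[1,1]*py*f+K[1,2]
    g=map_coordinates(D["im"].astype(float).mean(-1),[v,u],order=1)
    # outline edges vs centreline
    for lab,arr,ax in(("x",g[100:166].mean(0),np.arange(-60,60,.3)),("y",g[:,230:300].mean(1),np.arange(40,-40,-.3))):
        b=arr>150; print(lab,ax[b].min().round(1),ax[b].max().round(1))
    out.append(np.clip((g-200)*(255/55),0,255).astype(np.uint8))
cv2.imwrite("pics/g.png",np.vstack(out)); print(out[0].shape)
```

```text
top 0.001 [540.8, -264.0, 108.9, 70.9, 10.75] 647
top 0.002 [540.7, -263.8, 109.2, 72.1, 10.54] 1170
top 0.003 [540.7, -263.8, 109.2, 72.1, 10.54] 1480
x -54.9 56.7
y -36.2 37.6
side 0.001 [540.0, -266.0, 109.9, 72.0, 10.99] 1062
side 0.002 [540.1, -266.1, 110.3, 72.5, 10.75] 1719
side 0.003 [539.9, -265.8, 110.2, 73.2, 10.47] 1964
x -57.9 55.2
y -39.8 34.9
(267, 400)
```

View pics/g.png

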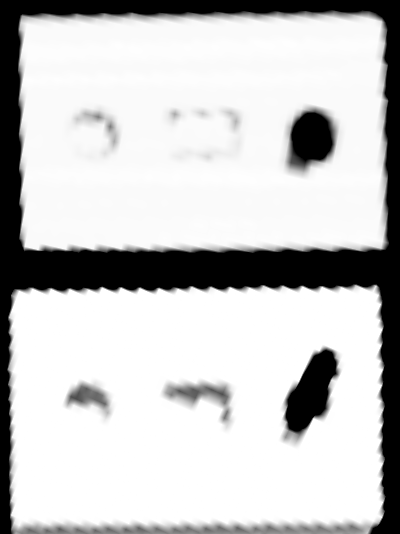

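Request:
servo_tool([
  {"tx":-0.005,"ty":0.06,"tz":0,"wx":0,"wy":0,"wz":0,"grip":-0.45},
  {"tx":-0.005,"ty":0.09,"tz":0,"wx":0,"wy":0,"wz":0,"grip":-0.45},
  {"tx":-0.005,"ty":0.09,"tz":0,"wx":0,"wy":0,"wz":0,"grip":-0.45},
  {"tx":-0.005,"ty":0.09,"tz":0,"wx":0,"wy":0,"wz":0,"grip":-0.45},
  {"tx":-0.005,"ty":0.09,"tz":0,"wx":0,"wy":0,"wz":0,"grip":-0.45},
  {"tx":-0.005,"ty":0.09,"tz":0,"wx":0,"wy":0,"wz":0,"grip":-0.45},
  {"tx":-0.005,"ty":0.09,"tz":0,"wx":0,"wy":0,"wz":0,"grip":-0.45},
  {"tx":-0.005,"ty":0.09,"tz":0,"wx":0,"wy":0,"wz":-0.09,"grip":-0.45},
  {"tx":-0.005,"ty":0.07,"tz":0,"wx":0,"wy":0,"wz":-0.1,"grip":-0.45},
  {"tx":0,"ty":0,"tz":0,"wx":0,"wy":0,"wz":-0.09,"grip":-0.45},
])

```text
time_s: 10.82
position: [0.5424, -0.2681, 0.17]
orientation: [0.996, 0.09, -0.001, -0.0]
ft_force: [0.7, 0.5, -0.4]
gripper_width: 0.0277
grasp_force: 30.0
```

Request:
servo_tool([
  {"tx":0,"ty":0,"tz":0.05,"wx":0,"wy":0,"wz":0,"grip":-0.45},
  {"tx":0,"ty":0,"tz":0.05,"wx":0,"wy":0,"wz":0,"grip":-0.45},
  {"tx":0,"ty":0,"tz":0,"wx":0,"wy":0,"wz":0,"grip":-0.45},
  {"tx":0,"ty":0,"tz":0,"wx":0,"wy":0,"wz":0,"grip":-0.45},
  {"tx":0,"ty":0,"tz":0,"wx":0,"wy":0,"wz":0,"grip":-0.45},
])

```text
time_s: 11.23
position: [0.5435, -0.2646, 0.1418]
orientation: [0.996, 0.09, 0.0, 0.0]
ft_force: [0.5, 0.8, -0.6]
gripper_width: 0.0277
grasp_force: 30.0
```

Run:
```python
from h import *
go((.5408,-.2643,.09),10.65)
```

```text
t 11.23 pos [ 0.5435 -0.2646  0.1418] yaw 10.37 shift [-0.0088 -0.0027  0.1727] turn [ 0.0003 -0.0003 -0.0063] w 0.0277 F [ 0.5  0.8 -0.6] 30.0
```

Go to about 5 mm above the tray (TCP 0.084), then look.

Request:
servo_tool([
  {"tx":-0.0088,"ty":-0.0025,"tz":0,"wx":0,"wy":0,"wz":-0.006,"grip":-0.45},
  {"tx":0,"ty":0,"tz":0.04,"wx":0,"wy":0,"wz":0,"grip":-0.45},
  {"tx":0,"ty":0,"tz":0.05,"wx":0,"wy":0,"wz":0,"grip":-0.45},
  {"tx":0,"ty":0,"tz":0.05,"wx":0,"wy":0,"wz":0,"grip":-0.45},
  {"tx":0,"ty":0,"tz":0.035,"wx":0,"wy":0,"wz":0,"grip":-0.45},
  {"tx":0,"ty":0,"tz":0.015,"wx":0,"wy":0,"wz":0,"grip":-0.45},
  {"tx":0,"ty":0,"tz":0,"wx":0,"wy":0,"wz":0,"grip":-0.45},
  {"tx":0,"ty":0,"tz":0,"wx":0,"wy":0,"wz":0,"grip":-0.45},
  {"tx":0,"ty":0,"tz":0,"wx":0,"wy":0,"wz":0,"grip":-0.45},
])

```text
time_s: 11.98
position: [0.5411, -0.2646, 0.0854]
orientation: [0.996, 0.093, 0.001, 0.001]
ft_force: [-0.1, 1.2, -0.3]
gripper_width: 0.0275
grasp_force: 30.0
```

Run:
```python
from h import *
go((.5408,-.2643,.0726),10.65)
o=[]
for n,x,y in(("side",235,295),("top",365,215)):
    c,q,m=tip(n); m=(np.abs(q[...,0])<12)&(np.abs(q[...,1])<10)&(q[...,2]>56)&(q[...,2]<66)&(c["image"].mean(-1)<130); p=q[m]
    if len(p)>3: print(n,len(p),np.percentile(p,[5,50,95],axis=0).round(1).tolist())
    o.append(cv2.resize(c["image"][y:y+75,x:x+75],(400,400),interpolation=cv2.INTER_CUBIC))
cv2.imwrite("pics/i.png",np.hstack(o))
```

```text
t 11.98 pos [ 0.5411 -0.2646  0.0854] yaw 10.63 shift [-0.0007 -0.0013  0.0426] turn [ 0.0016 -0.0015 -0.0003] w 0.0275 F [-0.1  1.2 -0.3] 30.0
side 13 [[-8.8, 0.8, 56.6], [-7.4, 4.5, 60.6], [-2.8, 7.1, 64.2]]
```

View pics/i.png

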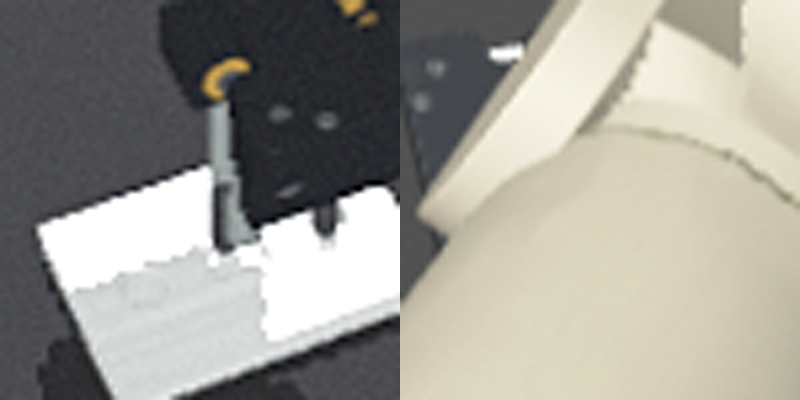

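Request:
servo_tool([
  {"tx":0,"ty":0,"tz":0.01,"wx":0,"wy":0,"wz":0,"grip":-0.45},
  {"tx":0,"ty":0,"tz":0.01,"wx":0,"wy":0,"wz":0,"grip":-0.45},
  {"tx":0,"ty":0,"tz":0.005,"wx":0,"wy":0,"wz":0,"grip":-0.45},
  {"tx":0,"ty":0,"tz":0.005,"wx":0,"wy":0,"wz":0,"grip":-0.45},
  {"tx":0,"ty":0,"tz":0,"wx":0,"wy":0,"wz":0,"grip":-0.45},
  {"tx":0,"ty":0,"tz":0,"wx":0,"wy":0,"wz":0,"grip":-0.45},
])

```text
time_s: 12.58
position: [0.5406, -0.2643, 0.0753]
orientation: [0.996, 0.093, -0.0, -0.0]
ft_force: [0.5, -0.8, -0.0]
gripper_width: 0.0277
grasp_force: 30.0
```

Request:
servo_tool([
  {"tx":0,"ty":0,"tz":0.003,"wx":0,"wy":0,"wz":0,"grip":-0.45},
  {"tx":0,"ty":0,"tz":0.003,"wx":0,"wy":0,"wz":0,"grip":-0.45},
  {"tx":0,"ty":0,"tz":0.002,"wx":0,"wy":0,"wz":0,"grip":-0.45},
  {"tx":0,"ty":0,"tz":0,"wx":0,"wy":0,"wz":0,"grip":-0.45},
  {"tx":0,"ty":0,"tz":0,"wx":0,"wy":0,"wz":0,"grip":-0.45},
])

```text
time_s: 13.0
position: [0.5406, -0.2643, 0.073]
orientation: [0.996, 0.093, -0.0, 0.0]
ft_force: [-0.2, 0.7, -0.6]
gripper_width: 0.0275
grasp_force: 30.0
```

Request:
servo_tool([
  {"tx":0,"ty":0,"tz":0.001,"wx":0,"wy":0,"wz":0,"grip":-0.4},
  {"tx":0,"ty":0,"tz":0,"wx":0,"wy":0,"wz":0,"grip":-0.36},
  {"tx":0,"ty":0,"tz":0,"wx":0,"wy":0,"wz":0,"grip":-0.34},
  {"tx":0,"ty":0,"tz":0,"wx":0,"wy":0,"wz":0,"grip":-0.31},
  {"tx":0,"ty":0,"tz":0,"wx":0,"wy":0,"wz":0,"grip":-0.27},
  {"tx":0,"ty":0,"tz":0,"wx":0,"wy":0,"wz":0,"grip":-0.27},
  {"tx":0,"ty":0,"tz":0,"wx":0,"wy":0,"wz":0,"grip":-0.27},
  {"tx":0,"ty":0,"tz":0,"wx":0,"wy":0,"wz":0,"grip":-0.27},
  {"tx":0,"ty":0,"tz":0,"wx":0,"wy":0,"wz":0,"grip":-0.27},
])

```text
time_s: 13.75
position: [0.5406, -0.2643, 0.0727]
orientation: [0.996, 0.093, -0.0, -0.0]
ft_force: [0.6, 0.1, -0.6]
gripper_width: 0.0322
grasp_force: 4.1
```

Request:
servo_tool([
  {"tx":0,"ty":0,"tz":-0.02,"wx":0,"wy":0,"wz":0,"grip":-0.27},
  {"tx":0,"ty":0,"tz":-0.03,"wx":0,"wy":0,"wz":0,"grip":-0.27},
  {"tx":0,"ty":0,"tz":-0.04,"wx":0,"wy":0,"wz":0,"grip":-0.27},
  {"tx":0,"ty":0,"tz":-0.05,"wx":0,"wy":0,"wz":0,"grip":-0.27},
  {"tx":0,"ty":0,"tz":-0.05,"wx":0,"wy":0,"wz":0,"grip":-0.27},
  {"tx":0,"ty":0,"tz":-0.05,"wx":0,"wy":0,"wz":0,"grip":-0.27},
  {"tx":0,"ty":0,"tz":-0.05,"wx":0,"wy":0,"wz":0,"grip":-0.27},
  {"tx":0,"ty":0,"tz":-0.05,"wx":0,"wy":0,"wz":0,"grip":-0.27},
  {"tx":0,"ty":0,"tz":0,"wx":0,"wy":0,"wz":0,"grip":-0.27},
])

```text
time_s: 14.5
position: [0.5417, -0.2651, 0.179]
orientation: [0.996, 0.093, 0.002, 0.002]
ft_force: [0.8, 0.1, 1.0]
gripper_width: 0.0322
grasp_force: 4.1
```

Run:
```python
from h import *
go((.4465,.267,.18),14)
c=optics.camera("side"); W=pts(c)
a=np.radians(10.65); d=W[...,:2]-[.5408,-.2643]; X=(d[...,0]*np.cos(a)+d[...,1]*np.sin(a))*1000; Y=(-d[...,0]*np.sin(a)+d[...,1]*np.cos(a))*1000
m=(np.abs(X)<16)&(np.abs(Y)<16)&(W[...,2]>.015)&(W[...,2]<.05)&(c["image"].mean(-1)<140)
print(m.sum(),[np.percentile(k[m],[3,50,97]).round(4).tolist() for k in(X,Y,W[...,2])])
v,u=np.where(m); cv2.imwrite("pics/j.png",cv2.resize(c["image"][295:370,235:325],(720,600),interpolation=cv2.INTER_CUBIC))
```

```text
t 14.5 pos [ 0.5417 -0.2651  0.179 ] yaw 10.64 shift [ 0.0154 -1.8016 -0.0122] turn [ 0.0064 -0.0055 -0.0747] w 0.0322 F [0.8 0.1 1. ] 4.1
67 [[-9.1912, -2.9094, 5.1785], [-6.7065, -4.4267, 3.0585], [0.0166, 0.0259, 0.0333]]
```

View pics/j.png

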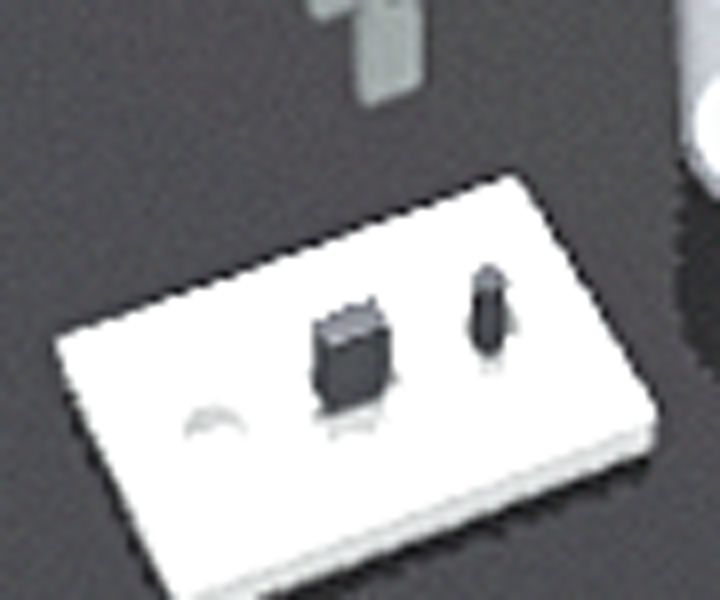

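Request:
servo_tool([
  {"tx":0,"ty":-0.06,"tz":0,"wx":0,"wy":0,"wz":0,"grip":-0.27},
  {"tx":0,"ty":-0.1,"tz":0,"wx":0,"wy":0,"wz":0,"grip":-0.27},
  {"tx":0,"ty":-0.1,"tz":0,"wx":0,"wy":0,"wz":0,"grip":-0.27},
  {"tx":0,"ty":-0.1,"tz":0,"wx":0,"wy":0,"wz":0,"grip":-0.27},
  {"tx":0,"ty":-0.1,"tz":0,"wx":0,"wy":0,"wz":0,"grip":-0.27},
  {"tx":0,"ty":-0.1,"tz":0,"wx":0,"wy":0,"wz":0,"grip":-0.27},
  {"tx":0,"ty":-0.1,"tz":0,"wx":0,"wy":0,"wz":0,"grip":-0.27},
  {"tx":0,"ty":-0.1,"tz":0,"wx":0,"wy":0,"wz":0,"grip":-0.27},
  {"tx":0,"ty":-0.1,"tz":0,"wx":0,"wy":0,"wz":0,"grip":-0.27},
  {"tx":0,"ty":-0.1,"tz":0,"wx":0,"wy":0,"wz":0,"grip":-0.27},
])

```text
time_s: 15.38
position: [0.4867, 0.0201, 0.1742]
orientation: [0.996, 0.093, -0.0, -0.0]
ft_force: [0.7, -0.2, -0.3]
gripper_width: 0.0321
grasp_force: 4.1
```

Request:
servo_tool([
  {"tx":0,"ty":-0.1,"tz":0,"wx":0,"wy":0,"wz":0,"grip":-0.27},
  {"tx":0,"ty":-0.1,"tz":0,"wx":0,"wy":0,"wz":0,"grip":-0.27},
  {"tx":0,"ty":-0.1,"tz":0,"wx":0,"wy":0,"wz":0,"grip":-0.27},
  {"tx":0,"ty":-0.1,"tz":0,"wx":0,"wy":0,"wz":0,"grip":-0.27},
  {"tx":0,"ty":-0.1,"tz":0,"wx":0,"wy":0,"wz":0,"grip":-0.27},
  {"tx":0,"ty":-0.1,"tz":0,"wx":0,"wy":0,"wz":0,"grip":-0.27},
  {"tx":0,"ty":-0.1,"tz":0,"wx":0,"wy":0,"wz":0,"grip":-0.27},
  {"tx":0,"ty":-0.1,"tz":0,"wx":0,"wy":0,"wz":-0.074,"grip":-0.27},
  {"tx":0,"ty":0,"tz":0,"wx":0,"wy":0,"wz":0,"grip":-0.27},
  {"tx":0,"ty":0,"tz":0,"wx":0,"wy":0,"wz":0,"grip":-0.27},
])

```text
time_s: 16.22
position: [0.4425, 0.2555, 0.174]
orientation: [0.992, 0.123, -0.001, 0.0]
ft_force: [0.0, 0.3, -0.3]
gripper_width: 0.0319
grasp_force: 4.1
```

Request:
servo_tool([
  {"tx":0,"ty":0,"tz":0,"wx":0,"wy":0,"wz":0,"grip":-0.27},
  {"tx":0,"ty":0,"tz":0,"wx":0,"wy":0,"wz":0,"grip":-0.27},
])

```text
time_s: 16.38
position: [0.4434, 0.2537, 0.1744]
orientation: [0.993, 0.121, -0.0, 0.0]
ft_force: [0.1, -0.3, -0.5]
gripper_width: 0.0324
grasp_force: 4.1
```

Run:
```python
from h import *
go((.4466,.2683,.0622),13.9)
```

```text
t 16.38 pos [0.4434 0.2537 0.1744] yaw 13.88 shift [ 0.0222 -0.0446  0.3741] turn [ 0.0003  0.0006 -0.0005] w 0.0324 F [ 0.1 -0.3 -0.5] 4.1
```

Correct laterally, then go down to just above the stand (tip ≈ 0.058, TCP 0.114).

Request:
servo_tool([
  {"tx":0.022,"ty":-0.0445,"tz":0,"wx":0,"wy":0,"wz":0,"grip":-0.27},
  {"tx":0,"ty":0,"tz":0.04,"wx":0,"wy":0,"wz":0,"grip":-0.27},
  {"tx":0,"ty":0,"tz":0.05,"wx":0,"wy":0,"wz":0,"grip":-0.27},
  {"tx":0,"ty":0,"tz":0.05,"wx":0,"wy":0,"wz":0,"grip":-0.27},
  {"tx":0,"ty":0,"tz":0.04,"wx":0,"wy":0,"wz":0,"grip":-0.27},
  {"tx":0,"ty":0,"tz":0.02,"wx":0,"wy":0,"wz":0,"grip":-0.27},
  {"tx":0,"ty":0,"tz":0,"wx":0,"wy":0,"wz":0,"grip":-0.27},
  {"tx":0,"ty":0,"tz":0,"wx":0,"wy":0,"wz":0,"grip":-0.27},
  {"tx":0,"ty":0,"tz":0,"wx":0,"wy":0,"wz":0,"grip":-0.27},
])

```text
time_s: 17.13
position: [0.4469, 0.269, 0.1155]
orientation: [0.993, 0.121, 0.001, -0.0]
ft_force: [0.5, -0.2, -0.2]
gripper_width: 0.0324
grasp_force: 4.1
```

Run:
```python
from h import *
go((.4466,.2683,.0622),13.9)
c=optics.camera("side"); cv2.imwrite("pics/k.png",cv2.resize(c["image"][110:200,140:248],(720,600),interpolation=cv2.INTER_CUBIC))
```

```text
t 17.13 pos [0.4469 0.269  0.1155] yaw 13.93 shift [-0.0019  0.002   0.1775] turn [-0.0001 -0.0017  0.0006] w 0.0324 F [ 0.5 -0.2 -0.2] 4.1
```

View pics/k.png

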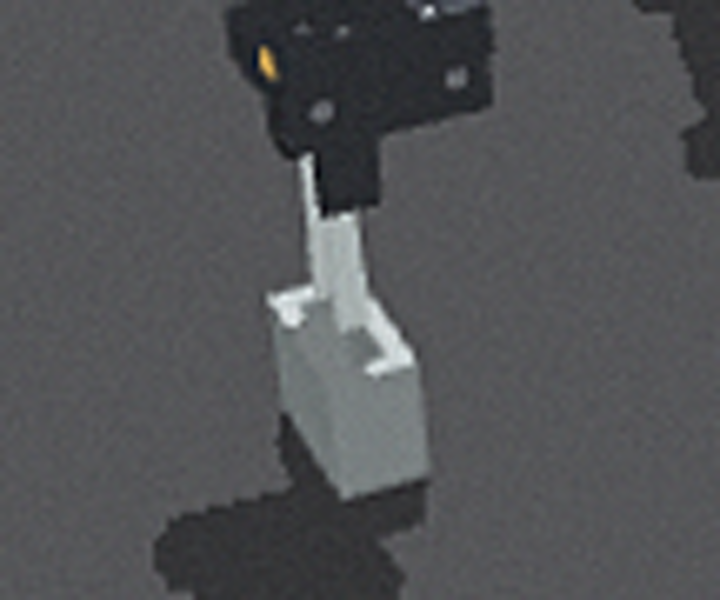

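Tips (335,330) are right over the slot. Descend, in two stages.

Request:
servo_tool([
  {"tx":-0.001,"ty":0.002,"tz":0.01,"wx":0,"wy":0,"wz":0,"grip":-0.27},
  {"tx":0,"ty":0,"tz":0.02,"wx":0,"wy":0,"wz":0,"grip":-0.27},
  {"tx":0,"ty":0,"tz":0.02,"wx":0,"wy":0,"wz":0,"grip":-0.27},
  {"tx":0,"ty":0,"tz":0.02,"wx":0,"wy":0,"wz":0,"grip":-0.27},
  {"tx":0,"ty":0,"tz":0,"wx":0,"wy":0,"wz":0,"grip":-0.27},
  {"tx":0,"ty":0,"tz":0,"wx":0,"wy":0,"wz":0,"grip":-0.27},
])

```text
time_s: 17.68
position: [0.4461, 0.2684, 0.0932]
orientation: [0.993, 0.122, -0.0, 0.0]
ft_force: [-0.4, 0.1, -0.2]
gripper_width: 0.0323
grasp_force: 4.1
```

Request:
servo_tool([
  {"tx":0.001,"ty":0,"tz":0.02,"wx":0,"wy":0,"wz":0,"grip":-0.27},
  {"tx":0,"ty":0,"tz":0.02,"wx":0,"wy":0,"wz":0,"grip":-0.27},
  {"tx":0,"ty":0,"tz":0.02,"wx":0,"wy":0,"wz":0,"grip":-0.27},
  {"tx":0,"ty":0,"tz":0.02,"wx":0,"wy":0,"wz":0,"grip":-0.27},
  {"tx":0,"ty":0,"tz":0.01,"wx":0,"wy":0,"wz":0,"grip":-0.27},
  {"tx":0,"ty":0,"tz":0.01,"wx":0,"wy":0,"wz":0,"grip":-0.27},
  {"tx":0,"ty":0,"tz":0,"wx":0,"wy":0,"wz":0,"grip":-0.27},
  {"tx":0,"ty":0,"tz":0,"wx":0,"wy":0,"wz":0,"grip":-0.27},
])

```text
time_s: 18.35
position: [0.4466, 0.2686, 0.0636]
orientation: [0.993, 0.122, -0.0, 0.0]
ft_force: [0.3, -0.8, -1.6]
gripper_width: 0.0326
grasp_force: 4.1
```

Within about 1.4 mm of home. Nudge down, release slowly and open.

Request:
servo_tool([
  {"tx":0,"ty":0,"tz":0.003,"wx":0,"wy":0,"wz":0,"grip":-0.27},
  {"tx":0,"ty":0,"tz":0,"wx":0,"wy":0,"wz":0,"grip":-0.24},
  {"tx":0,"ty":0,"tz":0,"wx":0,"wy":0,"wz":0,"grip":-0.2},
  {"tx":0,"ty":0,"tz":0,"wx":0,"wy":0,"wz":0,"grip":-0.1},
  {"tx":0,"ty":0,"tz":0,"wx":0,"wy":0,"wz":0,"grip":0.1},
  {"tx":0,"ty":0,"tz":0,"wx":0,"wy":0,"wz":0,"grip":0.5},
  {"tx":0,"ty":0,"tz":0,"wx":0,"wy":0,"wz":0,"grip":0.5},
  {"tx":0,"ty":0,"tz":0,"wx":0,"wy":0,"wz":0,"grip":0.5},
  {"tx":0,"ty":0,"tz":0,"wx":0,"wy":0,"wz":0,"grip":0.5},
])

```text
time_s: 19.1
position: [0.4466, 0.2686, 0.0628]
orientation: [0.993, 0.122, 0.0, -0.0]
ft_force: [0.6, -0.4, -0.6]
gripper_width: 0.0662
grasp_force: 0.0
```

Request:
servo_tool([
  {"tx":0,"ty":0,"tz":-0.03,"wx":0,"wy":0,"wz":0,"grip":0.5},
  {"tx":0,"ty":0,"tz":-0.06,"wx":0,"wy":0,"wz":0,"grip":0.5},
  {"tx":0,"ty":0,"tz":-0.08,"wx":0,"wy":0,"wz":0,"grip":0.5},
  {"tx":0,"ty":0,"tz":-0.1,"wx":0,"wy":0,"wz":0,"grip":0.5},
  {"tx":0,"ty":0,"tz":-0.1,"wx":0,"wy":0,"wz":0,"grip":0.5},
  {"tx":0,"ty":0,"tz":-0.1,"wx":0,"wy":0,"wz":0,"grip":0.5},
  {"tx":0,"ty":0,"tz":-0.1,"wx":0,"wy":0,"wz":0,"grip":0.5},
  {"tx":0,"ty":0,"tz":0,"wx":0,"wy":0,"wz":0,"grip":0.5},
  {"tx":0,"ty":0,"tz":0,"wx":0,"wy":0,"wz":0,"grip":0.5},
  {"tx":0,"ty":0,"tz":0,"wx":0,"wy":0,"wz":0,"grip":0.5},
])

```text
time_s: 19.93
position: [0.4461, 0.2684, 0.2332]
orientation: [0.993, 0.122, -0.001, 0.0]
ft_force: [-0.7, -0.3, 0.4]
gripper_width: 0.066
grasp_force: 0.0
```

Run:
```python
from h import *
go((.4466,.2683,.0622),13.9)
c=optics.camera("side"); W=pts(c)
m=(W[...,2]>.058)&(W[...,2]<.15)&(np.hypot(W[...,0]-.4466,W[...,1]-.267)<.04); p=W[m]
a=np.radians(14); d=p[:,:2]-[.4453,.2695]; q=d@np.array([[np.cos(a),-np.sin(a)],[np.sin(a),np.cos(a)]])*1000
for lo,hi in((.068,.09),(.09,.11),(.115,.13)):
    k=(p[:,2]>lo)&(p[:,2]<hi); print(lo,np.percentile(q[k],[3,50,97],axis=0).round(1).tolist())
print("top z",np.percentile(p[:,2],98))
im=c["image"]; cv2.imwrite("pics/l.png",np.hstack([cv2.resize(im[115:195,150:230],(400,400),interpolation=cv2.INTER_CUBIC),cv2.resize(im[300:380,235:315],(400,400),interpolation=cv2.INTER_CUBIC)]))
```

```text
t 19.93 pos [0.4461 0.2684 0.2332] yaw 13.96 shift [0.0021 0.0008 0.57  ] turn [0.0001 0.0015 0.0014] w 0.066 F [-0.7 -0.3  0.4] 0.0
0.068 [[-7.6, -22.4], [-2.3, -17.0], [7.1, 13.9]]
0.09 [[-5.3, -19.4], [-1.9, -12.1], [4.9, 8.3]]
0.115 [[-7.8, -15.9], [-1.2, -5.3], [6.3, 11.2]]
top z 0.12228580736427161
```

View pics/l.png

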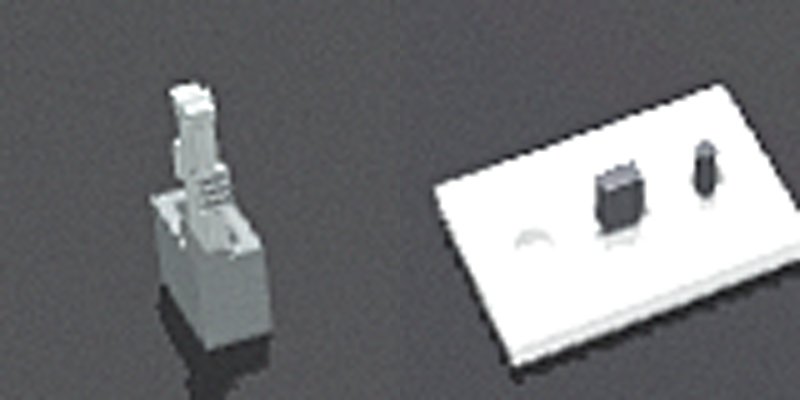

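The left panel shows the tongs home and upright in the stand (top at 0.122 m, as at the start). The right panel shows the coupon standing in the tray at (620,200).

```bash
python3 -c "
from h import *
print(r.hand_in())"
```

```text
the job is handed in; nothing more can be done
None
```

I handed the job in at about 20 s of robot time. The final pictures show the coupon upright and home in the tray's rectangular cutout, and the tongs home in their stand with the gripper open and clear. The hand-in gave no verdict.

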